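# Check a slide-drying bench with a surface probe

## Robot

A 6-joint arm with a two-finger parallel gripper is mounted at the origin on the work surface. World frame = base frame: x ahead of the robot, y to its left, z up, the work surface at z = 0. Lengths are in m, angles in rad, forces in N, time in s.
With the tool pointing down it reaches from about 0.325 to 0.75 m from the base axis. Payload 7.6 kg.
Tool frame: the origin (TCP) lies at the very end of the fingers, on their centre line; the grasp point (between the pads) lies 19 mm behind it; z points along the fingers, y is the line along which they close (so a half turn about z gives the same grasp; the last joint's range is limited). The gripper opens to 85 mm and grips with 20 to 120 N. Pads are 22 mm wide; open, the fingers measure 114 mm over their backs; the gripper's body (76 mm by 85 mm) begins 54 mm behind the grasp point. The pads swing forward as they close: fully open they stand 13 mm farther back than shut.
Start: joints at [-1.344, 0.052, 1.401, -0, 1.689, -0.07], TCP at [0.154, -0.502, 0.231] pointing down, gripper open.
Joint ranges: [-2.9, 2.9], [-0.91, 2.17], [0.12, 2.37], [-1.06, 4.2], [0.26, 2.73], [-2.93, 2.93]. Speed limits (rad/s): [2.57, 2.57, 3.01, 3.14, 3.14, 3.14].

## Interface

Orientations are given as a unit quaternion [x, y, z, w].
In Python, from rig import env gives the robot as it stands.
- The arm moves only by the tool servo_tool, never from a script. Its argument "deltas" is a list of rows, each a list of 7 numbers: the gripper's target within -1 to 1 (shut at 1, half-way at 0, fully open at -1), then the shift along the tool's x, y, z in mm, then the turn, a rotation vector about the tool's x, y, z in rad. In form: [[fingers, tx, ty, tz, rx, ry, rz], ...]. A call has 1 to 8 rows; each row shifts and turns the commanded pose from where the row before left it, along the tool's axes as they then stand; what a row does not reach is not made up. A row lasts 1/8 s, in which the tool goes at most 62.5 mm and 10.7 degrees, less where a joint would pass 70% of its speed; a pose out of reach is approached as far as the arm can. A call with a gripper value outside its range is refused whole. The fingers move at their own pace and stop on an object; "newtons" is the grip in N (left out, the last holds). Time passes only in rows, so rows that do not move let the fingers close. It gives the time, the measured TCP pose, the force, the opening and the grip force at its end, in the units of the state.
- env.read_state(): the state, without advancing time (a new reading comes with each control period).
- env.camera(name): name is "side" or "top"; returns the picture (400x640x3 uint8, blue, green, red); there is no depth.
- env.camera_model(name): a dict with "intrinsics" (3x3 intrinsics, pixels), "rvec" (rotation vector, rad) and "tvec" (3), from world to camera coordinates, as OpenCV has them. Camera axes: x right, y down, z forward; pixel columns grow to the right and rows downward; lengths in m; the calibration is good to about 2 mm. A picture is of the moment at which its call begins. camera_model takes no time and is no camera call.
- env.hand_in(): hands the job in; it is judged then, once.
The state is a dict: "time_s": time; "q": joint angles; "dq": joint speeds; "tau": joint torques, N m; "position": TCP position; "eef_rot": TCP orientation; "ft_force": force on the tool from outside, world axes, zero at the start; "moment": the same for the moment, N m; "grip_width": opening from 0.0 (shut) to 1.0 (fully open); "grasp_force": force on a finger pad.
Only numpy, scipy, OpenCV 4.12 (cv2) and the standard library are available. Lean on these libraries where they do the work, as an engineer would, in place of code of your own. Each camera call takes 0.05 s, during which the arm holds its last target. There are 200 camera calls.

## Task

First lift the slide carrier off the sloping drying bench by its upright grip and set it down flat in the middle of the cork mat. Then draw the surface thermometer probe from its stand and hold its sprung brass tip gently inside the ring mark that the carrier was covering, with the probe square to the sloping plate and the tip pushed in about half of its travel. Finish while still holding the probe there, steady, and leave the jar and the tube rack where they are.

Things in the scene. Friction and masses are not known exactly. Their poses are not given: they have to be found in the camera images.
- bench: Fixed slide-drying bench with a white case and a sloping aluminium plate on top. Origin: on the table under the middle of the bench; x points uphill (horizontally), y along the bench's width, z up. Including its blue control strip it covers x -100 to 110 mm and y -130 to 100 mm; its top surface rises from 40 mm high at the low edge (x = -100) to 113 mm at the high edge. The low edge is towards the robot, give or take the bench's yaw.
- plate: The bench's sloping aluminium plate, 213 mm up the slope by 200 mm wide, rigid, tilted 20 degrees. Origin: centre of the ring mark on the plate's surface (dark ring, 26 mm inside and 32 mm outside diameter); z is square out of the plate, x runs up the slope, y level along the width. A stop ledge 6 mm high lies along the low edge from x = -65 to -60 mm; the surface reaches to x = 148 mm and y = +-100 mm. At the start the carrier covers the mark, wholly or nearly.
- carrier: Loose dark steel slide carrier, flat 84 x 80 x 10 mm tray (x by y by z) with two glass slides on it, and a black upright grip in its middle: 44 mm along x, 14 mm thick along y, rising from 10 to 50 mm above the underside. About 0.18 kg. Origin: centre of its underside; z out of its top. It starts lying on the plate just above the ledge, with its x up the slope.
- mat: Cork mat, 140 x 140 x 6 mm, fixed on the table. Origin: centre of its underside; top at 6 mm. Left or right of the bench.
- stand: Fixed white probe stand, block 75 x 75 x 65 mm high on a thin grey base plate 95 x 95 x 6 mm, with a 17 mm square upright hole through its middle. Origin: centre of its underside. On the other side of the bench from the mat.
- probe: Surface thermometer probe, cordless, about 0.13 kg: round grey handle 26 mm in diameter from 55 to 136 mm along its z, thin steel shaft (9 mm) below it from 20 to 56 mm, and the sprung tip at the end. Origin: where the end of the tip is when it is not pressed in; z runs from the tip up through the handle. It starts upright in the stand with the shoulder of its handle on the stand's top, so the origin is 10 mm above the table and the probe must rise 60 mm to come free.
- tip (a joint): How far the probe's sprung tip is pushed in, m: 0 free, 0.015 fully in. Pushing it in takes 0.8 N to start and 0.4 N more per mm (about 3.8 N half way).
- tip_point (a point): Centre of the end face of the probe's brass tip (a disc 12 mm in diameter); it moves with the tip along the probe's z.
- jar: Bystander: clear glass jar with a red lid, 64 mm in diameter, 110 mm high; origin: centre of its underside.
- tube_rack: Bystander: orange rack of small tubes, 100 x 60 x 54 mm high; origin: centre of its underside.
There are look-alikes about, which are no part of the job. Leave any purple look-alike of the carrier alone.

How it is judged:
On the way, in this order (a step that is already met when the one before it is completed fails the run):
1. the carrier lies flat in the middle of the mat, let go (horizontal distance between carrier and mat below 0.03 m and z of carrier in the frame of mat between 0.003 and 0.01 m and angle between carrier's own z axis and vertical below 0.08 rad and contact force between the fingers and carrier below 0.1 N and linear speed of carrier below 0.02 m/s), for 0.2 s.
2. the probe has been drawn from its stand and is held (z of probe in the frame of stand above 0.066 m and contact force between the fingers and probe above 1 N), for 0.1 s.
At the end, for the whole second after the job is handed in: Carrier flat on the cork mat, let go, centre within 30 mm of the mat's. Gripper holds the probe still, tip within 12 mm of the ring mark's centre, within 8 degrees of square to the plate, tip pushed in 3 to 12 mm of its 15 mm, 0.5 to 8 N on the plate (all of step 1 and distance between tip_point and plate below 0.012 m and angle between the z axis of probe and the z axis of plate, either way round below 0.14 rad and value of joint tip between 0.003 and 0.012 m and contact force between probe and plate between 0.5 and 8 N and contact force between the fingers and probe above 1 N and linear speed of probe below 0.02 m/s); the arm keeps its last pose, push and grip.
It fails at once if the probe is pressed hard on the plate (over 15 N) (contact force between probe and plate above 15 N).
It fails at once if the jar is moved more than 30 mm (distance of jar from where it was at the start of the episode above 0.03 m).
It fails at once if the tube rack is moved more than 30 mm (distance of tube_rack from where it was at the start of the episode above 0.03 m).
It also fails if it takes over 56 s, if anything falls off the work surface, if the arm or the gripper's body presses on something with over 40 N, if the wrist force passes 120 N, or if a joint passes its speed limit or range.

## Working session

There is one attempt and no reset: what is moved stays moved. The work goes in short steps, Python scripts to look and compute and a tool call to move; the robot and the scene stay as the last step left them, time stands still between calls to the robot, and variables do not carry over. Pictures are saved under pics/ and viewed, at most 10 in all, crops included, and the job is handed in when it is done.

Besides the shell and the picture viewer there is one more tool, called after "Call:" as name(argument=value, ...) on one line, values as JSON. servo_tool: Moves the arm, as the interface text tells. Its arguments: {"type":"object","properties":{"deltas":{"type":"array"},"newtons":{"type":"number"}},"required":["deltas"]}

```bash
ls; mkdir -p pics
python3 - <<'E'
from rig import env
import cv2
for n in("side","top"):
    cv2.imwrite(f"pics/{n}0.png",env.camera(n)); print(n,env.camera_model(n))
print(env.read_state())
E
```

```text
pics
side {'intrinsics': array([[514.16461638,   0.        , 322.03228545],
       [  0.        , 514.16461638, 198.35544546],
       [  0.        ,   0.        ,   1.        ]]), 'rvec': array([ 0.45352743, -2.6492726 ,  1.30708123]), 'tvec': array([0.46957068, 0.16275876, 1.14173047])}
top {'intrinsics': array([[379.92852702,   0.        , 318.2838796 ],
       [  0.        , 379.92852702, 200.65071657],
       [  0.        ,   0.        ,   1.        ]]), 'rvec': array([ 2.18942598, -2.01690742,  0.2294287 ]), 'tvec': array([-0.04727949,  0.5347267 ,  1.03387822])}
{'time_s': 0.1, 'q': array([-1.34431740e+00,  5.27956689e-02,  1.40164157e+00, -9.48435096e-06,
        1.68861128e+00, -7.02647089e-02]), 'dq': array([-0.00091123, -0.00229413, -0.00113721,  0.00059503, -0.00038431,
        0.00117726]), 'tau': array([ 1.44797901e-03, -3.82581782e+01, -3.60984814e+01, -4.17591832e-05,
        4.77885696e-03,  1.91464414e-05]), 'position': array([ 0.15348876, -0.50177196,  0.23053592]), 'eef_rot': array([ 9.89012900e-01,  1.47827448e-01, -6.14941138e-05, -7.25343858e-04]), 'ft_force': array([0.29338441, 1.64766316, 0.68542147]), 'moment': array([-0.01791262, -0.00366057, -0.00604837]), 'grasp_force': 0.0, 'grip_width': 1.0012543541376104}
```

View pics/top0.png

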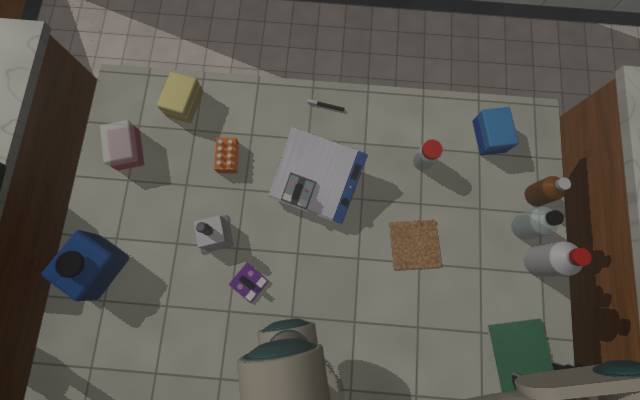

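View pics/side0.png

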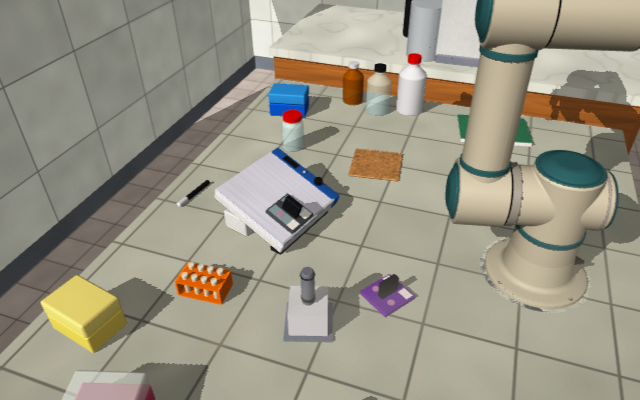

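Top view: the carrier is the dark tray at (299,190) on the plate. Its purple look-alike is at (249,283) on the table, so I'll leave that alone. The mat is at (415,245), and the stand is at (211,232) with the probe's handle top at (205,228). The jar is at (430,150) and the rack at (227,155). Side view: carrier (289,211), stand (307,310), probe handle (307,285). One enlarged crop will confirm the carrier and the probe.

```bash
python3 - <<'E'
import cv2,numpy as np
t=cv2.imread("pics/top0.png");s=cv2.imread("pics/side0.png")
a=cv2.resize(t[120:260,180:380],None,fx=4,fy=4,interpolation=cv2.INTER_CUBIC)[:, :400*2]
a=cv2.resize(t[120:235,260:380],(400,383),interpolation=cv2.INTER_CUBIC)   # x3.333
b=cv2.resize(s[145:260,210:345],(400,341),interpolation=cv2.INTER_CUBIC)   # x2.963
c=cv2.resize(t[210:260,180:250],(280,200),interpolation=cv2.INTER_CUBIC)   # x4
d=cv2.resize(s[260:350,270:345],(240,200)[:2] if 0 else (167,200),interpolation=cv2.INTER_CUBIC) # x2.22
o=np.zeros((600,800,3),np.uint8)
o[:383,:400]=a;o[:341,400:]=b;o[390:590,:280]=c;o[390:590,400:567]=d
cv2.imwrite("pics/crop0.png",np.clip(o*1.4,0,255).astype(np.uint8))
E
cat > h.py <<'E'
import numpy as np,cv2
from scipy.spatial.transform import Rotation as R
from rig import env
def cam(n):
    m=env.camera_model(n);return m["intrinsics"],R.from_rotvec(m["rvec"]).as_matrix(),m["tvec"]
def ray(n,p):
    K,M,t=cam(n);d=M.T@np.linalg.solve(K,[p[0],p[1],1.]);return -M.T@t,d/np.linalg.norm(d)
def onz(n,p,z):
    c,d=ray(n,p);return c+d*(z-c[2])/d[2]
def tri(pt,ps):
    A=np.zeros((3,3));b=np.zeros(3)
    L=[ray("top",pt),ray("side",ps)]
    for c,d in L:
        P=np.eye(3)-np.outer(d,d);A+=P;b+=P@c
    x=np.linalg.solve(A,b);return x,max(np.linalg.norm((np.eye(3)-np.outer(d,d))@(x-c)) for c,d in L)
def proj(n,X):
    K,M,t=cam(n);u=K@(M@np.asarray(X)+t);return u[:2]/u[2]
E
```

```text
(no output)
```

View pics/crop0.png

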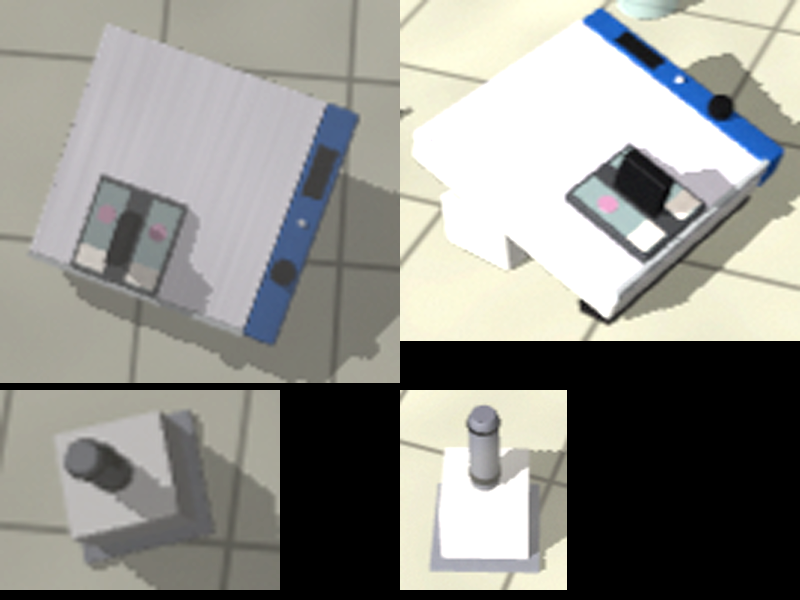

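The crop confirms the picks. The steel-dark tray with two slides and a black grip lies on the plate, while the look-alike is purple and off the bench. The grey probe stands upright in the white stand. Corner pixels are now readable, so I'll triangulate.

Run:
```python
from h import *
np.set_printoptions(precision=4,suppress=True)
A=lambda u,v:(260-.35+u/3.333,120-.35+v/3.33)
B=lambda u,v:(210-.35+(u-400)/2.963,145-.35+v/2.965)
C=lambda u,v:(180-.4+u/4,210-.4+(v-390)/4)
D=lambda u,v:(270-.3+(u-400)/2.222,260-.3+(v-390)/2.222)
P={k:tri(A(*a),B(*b)) for k,a,b in[("hiL",(109,25),(414,130)),("hiR",(358,118),(597,10)),("loR",(274,344),(780,150)),("loL",(30,253),(612,312)),
 ("c_hiL",(102,175),(566,195)),("c_hiR",(187,207),(631,146)),("c_loR",(155,297),(705,204)),("c_loL",(70,268),(646,259))]}
for k,v in P.items(): print(k,v[0],round(v[1],4))
g=[P[k][0] for k in("hiL","hiR","loR","loL")]
xd=(g[0]-g[3]+g[1]-g[2])[:2]; yd=(g[0]-g[1]+g[3]-g[2])[:2]
print("yaw",np.arctan2(xd[1],xd[0]),np.arctan2(-yd[0],yd[1]),"len",np.linalg.norm(xd)/2,np.linalg.norm(yd)/2)
print("carrier",np.mean([P[k][0] for k in P if k[0]=='c'],0))
c=[P[k][0] for k in("c_hiL","c_hiR","c_loR","c_loL")];d=c[0]-c[3]+c[1]-c[2];print("cyaw",np.arctan2(d[1],d[0]),d/2)
print("known-z corners",onz("top",A(109,25),.113),onz("top",A(30,253),.043))
print("probe top",tri(C(83,456),D(483,412)), onz("top",C(83,456),.146))
st=[onz("top",C(u,v),.065) for u,v in((54,435),(160,412),(181,512),(74,539))]
print("stand",np.mean(st,0),st)
t=cv2.imread("pics/top0.png");h=cv2.cvtColor(t,cv2.COLOR_BGR2HSV)
m=np.zeros(t.shape[:2],np.uint8);m[210:280,380:450]=cv2.inRange(h,(5,70,50),(25,255,255))[210:280,380:450]
c=max(cv2.findContours(m,0,1)[0],key=cv2.contourArea);r=cv2.minAreaRect(c);print(r)
bx=[onz("top",p,.006) for p in cv2.boxPoints(r)];print("mat",np.mean(bx,0),bx)
```

```text
hiL [0.7339 0.0875 0.1114] 0.0005
hiR [ 0.6704 -0.1301  0.1075] 0.0016
loR [ 0.4818 -0.0764  0.0376] 0.0006
loL [0.5461 0.145  0.0252] 0.0013
c_hiL [0.6086 0.0833 0.0764] 0.0012
c_hiR [0.5855 0.0078 0.0767] 0.0018
c_loR [0.5114 0.0296 0.0517] 0.0
c_loL [0.5315 0.1057 0.0501] 0.0002
yaw -0.28729574807350966 -0.2830662868173318 len 0.19624075623966206 0.22862277530911568
carrier [0.5592 0.0566 0.0637]
cyaw -0.28436179436789627 [ 0.0756 -0.0221  0.0256]
known-z corners [0.7327 0.0872 0.113 ] [0.5433 0.1427 0.043 ]
probe top (array([0.4235, 0.295 , 0.1465]), np.float64(0.0010854176685194047)) [0.4246 0.2954 0.146 ]
stand [0.4242 0.2953 0.065 ] [array([0.4481, 0.3437, 0.065 ]), array([0.4706, 0.2716, 0.065 ]), array([0.4015, 0.2473, 0.065 ]), array([0.3768, 0.3187, 0.065 ])]
((414.96856689453125, 244.16969299316406), (48.874088287353516, 47.878597259521484), 84.5596694946289)
mat [ 0.4421 -0.2976  0.006 ] [array([ 0.5006, -0.2179,  0.006 ]), array([ 0.5261, -0.3599,  0.006 ]), array([ 0.383 , -0.3753,  0.006 ]), array([ 0.3587, -0.2372,  0.006 ])]
```

```bash
cat >> h.py <<'E'
np.set_printoptions(precision=4,suppress=True)
def tool(yaw,tilt):  # tool x towards yaw, tool z = -(plate normal) of a plate rising along yaw
    u=np.array([np.cos(yaw),np.sin(yaw),0]);n=np.array([-np.sin(tilt)*u[0],-np.sin(tilt)*u[1],np.cos(tilt)])
    x=np.cos(tilt)*u+np.array([0,0,np.sin(tilt)]);return R.from_matrix(np.c_[x,np.cross(-n,x),-n])
def go(p,Rt,s=None):  # turn first, then shift along the turned axes
    s=s or env.read_state();Rc=R.from_quat(s["eef_rot"])
    w=(Rc.inv()*Rt).as_rotvec();d=Rt.inv().apply(np.asarray(p)-s["position"])*1000
    print("turn",w,"deg",np.degrees(np.linalg.norm(w)).round(1),"shift mm",d,np.linalg.norm(d).round(1),"t",s["time_s"])
    return {**s,"position":np.asarray(p),"eef_rot":Rt.as_quat()}
T20=np.radians(20)
def normal(yaw,tilt=T20):return -tool(yaw,tilt).as_matrix()[:,2]
E
python3 - <<'E'
from h import *
n=normal(-.285);c=np.array([.5592,.0566,.0640])
s=go(c+n*.108,tool(-.285,T20));s=go(c+n*.008,tool(-.285,T20),s)
print("jar lid",onz("top",(431,149),.11),"rack",onz("top",(227,155),.05))
E
```

```text
turn [-0.1029  0.3395  0.5755] deg 38.7 shift mm [ 161.3837 -649.9169  127.9627] 681.8 t 0.1
turn [ 0. -0.  0.] deg 0.0 shift mm [  0.  -0. 100.] 100.0 t 0.1
jar lid [ 0.7011 -0.3097  0.11  ] rack [0.655  0.2787 0.05  ]
```

Call:
servo_tool(deltas=[[-1, 0, 0, 0, -0.0206, 0.0679, 0.1151], [-1, 0, 0, 0, -0.0206, 0.0679, 0.1151], [-1, 0, 0, 0, -0.0206, 0.0679, 0.1151], [-1, 0, 0, 0, -0.0206, 0.0679, 0.1151], [-1, 0, 0, 0, -0.0206, 0.0679, 0.1151], [-1, 12, -47, 0, 0, 0, 0], [-1, 12, -47, 0, 0, 0, 0], [-1, 12, -47, 0, 0, 0, 0]])

```text
time_s: 1.1
position: [0.226, -0.3748, 0.2431]
eef_rot: [0.975, -0.14, 0.172, 0.025]
ft_force: [0.2, 0.4, -0.3]
grip_width: 1.0
grasp_force: 0.0
```

Call:
servo_tool(deltas=[[-1, 12, -47, 0, 0, 0, 0], [-1, 12, -47, 0, 0, 0, 0], [-1, 12, -47, 0, 0, 0, 0], [-1, 12, -47, 0, 0, 0, 0], [-1, 12, -47, 0, 0, 0, 0], [-1, 12, -47, 10, 0, 0, 0], [-1, 12, -47, 20, 0, 0, 0], [-1, 12, -47, 20, 0, 0, 0]])

```text
time_s: 2.1
position: [0.435, -0.0439, 0.2285]
eef_rot: [0.975, -0.139, 0.173, 0.025]
ft_force: [0.3, -1.8, 0.7]
grip_width: 1.003
grasp_force: 0.0
```

Run:
```python
from h import *
n=normal(-.285);c=np.array([.5592,.0566,.0640])
print(env.read_state()["position"])
s=go(c+n*.06,tool(-.285,T20));s=go(c+n*.008,tool(-.285,T20),s)
```

```text
[ 0.435  -0.0439  0.2285]
turn [ 0.0012 -0.0018  0.0012] deg 0.1 shift mm [  29.1553 -131.3089  125.7152] 184.1 t 2.1
turn [ 0. -0.  0.] deg 0.0 shift mm [ 0. -0. 52.] 52.0 t 2.1
```

Call:
servo_tool(deltas=[[-1, 9, -40, 10, 0, 0, 0], [-1, 9, -40, 20, 0, 0, 0], [-1, 7, -35, 30, 0, 0, 0], [-1, 0, 0, 30, 0, 0, 0], [-1, 0, 0, 0, 0, 0, 0], [-1, 0, 0, 0, 0, 0, 0]])

```text
time_s: 2.85
position: [0.5189, 0.0492, 0.1539]
eef_rot: [0.975, -0.14, 0.173, 0.025]
ft_force: [-1.0, -0.3, -0.1]
grip_width: 1.001
grasp_force: 0.0
```

Run:
```python
from h import *
n=normal(-.285);c=np.array([.5592,.0566,.0640])
s=go(c+n*.008,tool(-.285,T20))
t=env.camera("top");s=env.camera("side")
o=np.vstack([cv2.resize(t[130:240,240:380],(700,550)[:2])[:300*0+550]]);
o=np.zeros((600,800,3),np.uint8);o[:550//2*2//2*1+25,:382]=cv2.resize(t[130:240,240:380],(382,300));o[:300,400:]=cv2.resize(s[120:270,210:410],(400,300))
cv2.imwrite("pics/app.png",o[:300])
```

```text
turn [ 0.0011 -0.0019 -0.0001] deg 0.1 shift mm [  3.6591 -18.4648  88.9828] 91.0 t 2.85
```

View pics/app.png

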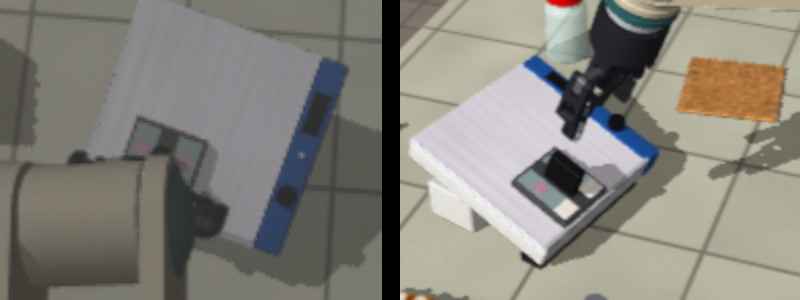

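The gripper is in line over the carrier in both views: in the top view the fingers straddle the grip, and in the side view the grip is at about (565,170) in the crop. Next I centre over it and go down.

Call:
servo_tool(deltas=[[-1, 4, -18, 0, 0, 0, 0], [-1, 0, 0, 20, 0, 0, 0], [-1, 0, 0, 20, 0, 0, 0], [-1, 0, 0, 20, 0, 0, 0], [-1, 0, 0, 15, 0, 0, 0], [-1, 0, 0, 10, 0, 0, 0], [-1, 0, 0, 0, 0, 0, 0]], newtons=40)

```text
time_s: 3.82
position: [0.5553, 0.0574, 0.0738]
eef_rot: [0.975, -0.14, 0.172, 0.026]
ft_force: [-0.8, -0.0, 0.7]
grip_width: 0.994
grasp_force: 0.0
```

Run:
```python
from h import *
n=normal(-.285);c=np.array([.5592,.0566,.0640])
s=go(c+n*.008,tool(-.285,T20))
```

```text
turn [0.0017 0.0001 0.0005] deg 0.1 shift mm [ 0.3869 -0.3402  2.5209] 2.6 t 3.825
```

Call:
servo_tool(deltas=[[1, 0, 0, 2, 0, 0, 0], [1, 0, 0, 0, 0, 0, 0], [1, 0, 0, 0, 0, 0, 0], [1, 0, 0, 0, 0, 0, 0], [1, 0, 0, 0, 0, 0, 0], [1, 0, 0, 0, 0, 0, 0], [1, 0, 0, 0, 0, 0, 0], [1, 0, 0, 0, 0, 0, 0]], newtons=40)

```text
time_s: 4.82
position: [0.5562, 0.0572, 0.0728]
eef_rot: [0.975, -0.14, 0.172, 0.025]
ft_force: [-2.9, 0.6, 4.5]
grip_width: 0.155
grasp_force: 40.2
```

Call:
servo_tool(deltas=[[1, 0, 0, -15, 0, 0, 0], [1, 0, 0, -25, 0, 0, 0], [1, 0, 0, -30, 0, 0, 0], [1, 0, 0, -30, 0, 0, 0], [1, 0, 0, -20, 0, 0, 0], [1, 0, 0, 0, 0, 0, 0]])

```text
time_s: 5.58
position: [0.5167, 0.0691, 0.1868]
eef_rot: [0.975, -0.14, 0.173, 0.025]
ft_force: [-0.3, -0.3, -2.2]
grip_width: 0.158
grasp_force: 39.7
```

Run:
```python
from h import *
yaw=-.285-.35
s=go([.4421,-.2976,.15],tool(yaw,0));s=go([.4421,-.2976,.0260],tool(yaw,0),s)
print(env.read_state()["q"])
```

```text
turn [-0.0614 -0.3487  0.3467] deg 28.4 shift mm [157.4192 339.4458  36.8207] 376.0 t 5.575
turn [0. 0. 0.] deg 0.0 shift mm [  0.   0. 124.] 124.0 t 5.575
[ 0.1384 -0.1813  1.7467 -0.1498  1.2562  2.0172]
```

Call:
servo_tool(deltas=[[1, 0, 0, 0, -0.0154, -0.0872, 0.0867], [1, 0, 0, 0, -0.0154, -0.0872, 0.0867], [1, 0, 0, 0, -0.0154, -0.0872, 0.0867], [1, 0, 0, 0, -0.0154, -0.0872, 0.0867], [1, 10, 22, 0, 0, 0, 0], [1, 17, 36, 0, 0, 0, 0], [1, 17, 36, 0, 0, 0, 0], [1, 17, 36, 0, 0, 0, 0]])

```text
time_s: 6.58
position: [0.4877, -0.0732, 0.1837]
eef_rot: [0.95, -0.312, -0.002, 0.001]
ft_force: [-0.1, 0.3, -2.3]
grip_width: 0.16
grasp_force: 39.8
```

Call:
servo_tool(deltas=[[1, 17, 36, 0, 0, 0, 0], [1, 17, 36, 0, 0, 0, 0], [1, 17, 36, 5, 0, 0, 0], [1, 17, 36, 10, 0, 0, 0], [1, 15, 36, 10, 0, 0, 0], [1, 10, 25, 10, 0, 0, 0], [1, 0, 0, 0, 0, 0, 0], [1, 0, 0, 0, 0, 0, 0]])

```text
time_s: 7.58
position: [0.4416, -0.2916, 0.1498]
eef_rot: [0.95, -0.312, -0.002, 0.0]
ft_force: [0.9, 0.9, -2.3]
grip_width: 0.156
grasp_force: 39.8
```

Run:
```python
from h import *
yaw=-.285-.35
s=go([.4421,-.2976,.15],tool(yaw,0));s=go([.4421,-.2976,.0260],tool(yaw,0),s)
t=env.camera("top");s=env.camera("side")
for n,i in(("top",t),("side",s)):cv2.imwrite(f"pics/{n}1.png",i)
o=np.zeros((600,800,3),np.uint8);o[:,:]=0
o[:288,:400]=cv2.resize(t[120:228,260:410],(400,288),interpolation=2);o[:300,400:]=cv2.resize(s[145:250,210:350],(400,300),interpolation=2)
o[310:600,:400]=cv2.resize(t[180:296,340:500],(400,290));o[310:600,400:]=cv2.resize(s[80:225,260:460],(400,290))
cv2.imwrite("pics/mark.png",o)
```

```text
turn [ 0.0017  0.0034 -0.0004] deg 0.2 shift mm [ 3.9794  4.4842 -0.2296] 6.0 t 7.575
turn [0. 0. 0.] deg 0.0 shift mm [  0.   0. 124.] 124.0 t 7.575
```

View pics/mark.png

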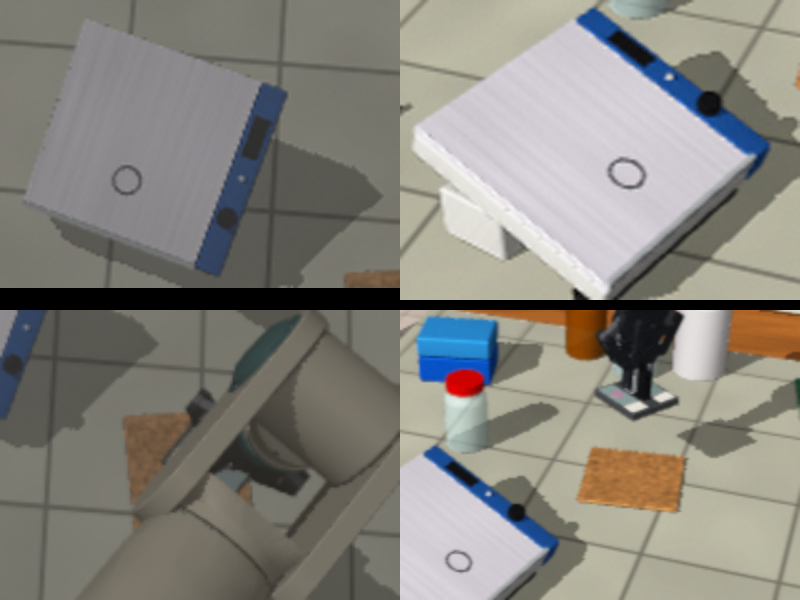

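The ring mark is clear at (127,180) in the top crop and (627,173) in the side crop. The carrier hangs level in the gripper above the mat. I'll lower it and locate the mark at the same time.

Call:
servo_tool(deltas=[[1, 4, 4, 0, 0.0017, 0.0034, 0], [1, 0, 0, 25, 0, 0, 0], [1, 0, 0, 30, 0, 0, 0], [1, 0, 0, 30, 0, 0, 0], [1, 0, 0, 20, 0, 0, 0], [1, 0, 0, 12, 0, 0, 0], [1, 0, 0, 5, 0, 0, 0], [1, 0, 0, 0, 0, 0, 0]])

```text
time_s: 8.68
position: [0.4429, -0.2981, 0.0289]
eef_rot: [0.95, -0.312, 0.001, 0.0]
ft_force: [-0.1, 0.1, -1.3]
grip_width: 0.162
grasp_force: 39.9
```

Run:
```python
from h import *
s=go([.4421,-.2976,.0255],tool(-.635,0));print(env.read_state()["ft_force"])
t=cv2.imread("pics/top1.png");s=cv2.imread("pics/side1.png")
P=[]
for n,i,(x,y) in(("top",t,(260-.3+127/2.667,120-.3+180/2.667)),("side",s,(210-.3+227/2.857,145-.3+173/2.857))):
    x0,y0=int(x)-14,int(y)-14
    w=i[y0:y0+29,x0:x0+29].max(2);m=(w<np.median(w)*.8).astype(np.uint8)
    c=max(cv2.findContours(m,0,1)[0],key=cv2.contourArea);e=cv2.fitEllipse(c);p=(e[0][0]+x0,e[0][1]+y0);print(n,x,y,p,e[1]);P.append(p)
print("mark",tri(*P))
```

```text
turn [ 0.0004 -0.0021 -0.0002] deg 0.1 shift mm [-0.9138  0.0945  3.3917] 3.5 t 8.675
[-0.0993  0.1467 -1.2951]
top 307.31904761904764 187.19156355455567 (307.12607192993164, 187.15717124938965) (10.314224243164062, 10.57740306854248)
side 289.1539726986349 205.25302765138255 (288.920729637146, 205.21893310546875) (9.882485389709473, 12.906155586242676)
mark (array([0.572 , 0.0317, 0.0629]), np.float64(0.0010365930202850258))
```

Mark at (0.572, 0.032, 0.063), which agrees with the bench model. Next I touch down and release.

Call:
servo_tool(deltas=[[1, 0, 0, 2, 0, 0, 0], [1, 0, 0, 1, 0, 0, 0], [1, 0, 0, 0, 0, 0, 0]])

```text
time_s: 9.05
position: [0.4427, -0.298, 0.0256]
eef_rot: [0.95, -0.312, 0.001, 0.0]
ft_force: [-0.3, 0.1, -3.0]
grip_width: 0.163
grasp_force: 39.9
```

Call:
servo_tool(deltas=[[1, 0, 0, 1, 0, 0, 0], [1, 0, 0, 0, 0, 0, 0]])

```text
time_s: 9.3
position: [0.4426, -0.2979, 0.0244]
eef_rot: [0.95, -0.312, 0.001, 0.0]
ft_force: [0.0, -0.1, -2.5]
grip_width: 0.157
grasp_force: 39.9
```

Call:
servo_tool(deltas=[[1, 0, 0, 1, 0, 0, 0], [1, 0, 0, 1, 0, 0, 0], [1, 0, 0, 0, 0, 0, 0]])

```text
time_s: 9.68
position: [0.4428, -0.298, 0.023]
eef_rot: [0.95, -0.312, 0.001, 0.0]
ft_force: [-2.1, 2.7, 3.9]
grip_width: 0.153
grasp_force: 40.7
```

Contact is felt, so I'll open and back off.

Call:
servo_tool(deltas=[[0, 0, 0, 0, 0, 0, 0], [-0.4, 0, 0, 0, 0, 0, 0], [-0.4, 0, 0, 0, 0, 0, 0], [-0.4, 0, 0, -5, 0, 0, 0], [-0.4, 0, 0, -20, 0, 0, 0], [-0.4, 0, 0, -40, 0, 0, 0], [-0.4, 0, 0, -50, 0, 0, 0], [-0.4, 0, 0, -50, 0, 0, 0]])

```text
time_s: 10.68
position: [0.4423, -0.2976, 0.1894]
eef_rot: [0.95, -0.312, 0.001, 0.0]
ft_force: [-0.1, -0.5, 0.3]
grip_width: 0.705
grasp_force: 0.0
```

Run:
```python
from h import *
yaw=.3
p=[.424,.2953]
s=go(env.read_state()["position"]+[0,0,.08],R.from_quat(env.read_state()["eef_rot"]))
s=go([*p,.27],tool(yaw,0),s);s=go([*p,.10],tool(yaw,0),s);print(env.read_state()["q"])
cv2.imwrite("pics/side2.png",cv2.resize(env.camera("side")[80:225,260:460],(800,580)))
```

```text
turn [0. 0. 0.] deg 0.0 shift mm [  0.1399   0.028  -79.9999] 80.0 t 10.675
turn [ 0.0011 -0.0015 -0.9354] deg 53.6 shift mm [ 157.7667 -571.8334   -0.6031] 593.2 t 10.675
turn [0. 0. 0.] deg 0.0 shift mm [  0.   0. 170.] 170.0 t 10.675
[-0.6614  0.0896  1.4448 -0.0003  1.6054  1.5448]
```

View pics/side2.png

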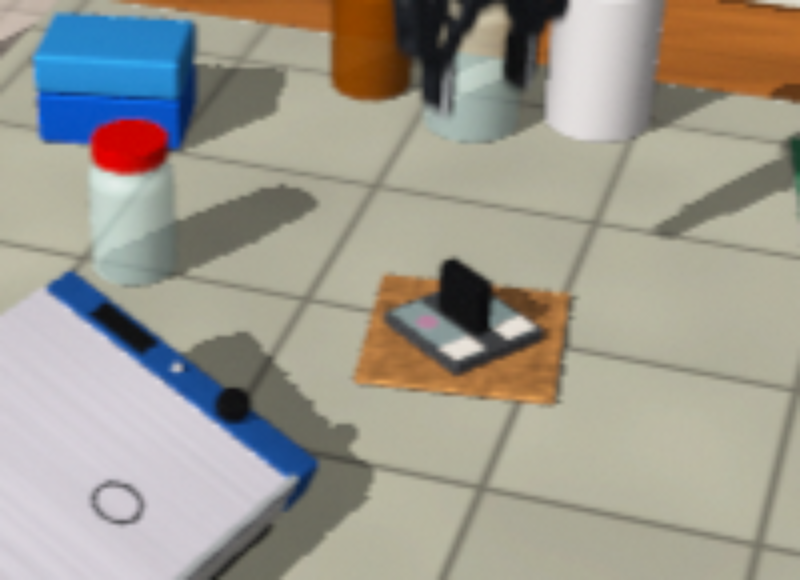

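The carrier lies flat and centred on the mat, at (465,320) in the crop. The jar is undisturbed. Now the probe.

Call:
servo_tool(deltas=[[-0.4, 0, 0, -40, 0, 0, -0.156], [-0.4, 0, 0, -40, 0, 0, -0.156], [-0.4, 0, 0, 0, 0, 0, -0.156], [-0.4, 0, 0, 0, 0, 0, -0.156], [-0.4, 0, 0, 0, 0, 0, -0.156], [-0.4, 0, 0, 0, 0, 0, -0.156], [-0.4, 12, -44, 0, 0, 0, 0], [-0.4, 12, -44, 0, 0, 0, 0]])

```text
time_s: 11.72
position: [0.439, -0.2056, 0.2673]
eef_rot: [0.989, 0.149, 0.0, 0.001]
ft_force: [1.3, 1.1, -0.0]
grip_width: 0.699
grasp_force: 0.0
```

Call:
servo_tool(deltas=[[-0.4, 12, -44, 0, 0, 0, 0], [-0.4, 12, -44, 0, 0, 0, 0], [-0.4, 12, -44, 0, 0, 0, 0], [-0.4, 12, -44, 0, 0, 0, 0], [-0.4, 12, -44, 0, 0, 0, 0], [-0.4, 12, -44, 0, 0, 0, 0], [-0.4, 12, -44, 0, 0, 0, 0], [-0.4, 12, -44, 0, 0, 0, 0]])

```text
time_s: 12.72
position: [0.4264, 0.1596, 0.2673]
eef_rot: [0.989, 0.15, 0.001, 0.001]
ft_force: [0.5, -0.5, -0.1]
grip_width: 0.7
grasp_force: 0.0
```

Call:
servo_tool(deltas=[[-0.4, 12, -44, 0, 0, 0, 0], [-0.4, 12, -44, 0, 0, 0, 0], [-0.4, 12, -40, 0, 0, 0, 0], [-0.4, 0, 0, 0, 0, 0, 0]])

```text
time_s: 13.22
position: [0.4226, 0.2932, 0.2663]
eef_rot: [0.988, 0.151, 0.0, 0.001]
ft_force: [0.4, -0.5, -0.6]
grip_width: 0.697
grasp_force: 0.0
```

Run:
```python
from h import *
p=[.424,.2953]
s=go([*p,.18],tool(.3,0));s=go([*p,.10],tool(.3,0),s);print(env.read_state()["q"],env.read_state()["position"])
```

```text
turn [0.0012 0.0001 0.0041] deg 0.2 shift mm [ 2.0046 -1.6218 86.3344] 86.4 t 13.225
turn [0. 0. 0.] deg 0.0 shift mm [ 0.  0. 80.] 80.0 t 13.225
[ 0.5353  0.0163  1.3683 -0.0011  1.7573  1.8018] [0.4226 0.2932 0.2663]
```

Call:
servo_tool(deltas=[[-0.4, 2, -2, 30, 0, 0, 0], [-0.4, 0, 0, 40, 0, 0, 0], [-0.4, 0, 0, 40, 0, 0, 0], [-0.4, 0, 0, 30, 0, 0, 0], [-0.4, 0, 0, 20, 0, 0, 0], [-0.4, 0, 0, 6, 0, 0, 0], [-0.4, 0, 0, 0, 0, 0, 0]], newtons=40)

```text
time_s: 14.1
position: [0.4249, 0.2931, 0.1013]
eef_rot: [0.989, 0.15, 0.001, 0.001]
ft_force: [-0.6, 0.6, 0.3]
grip_width: 0.702
grasp_force: 0.0
```

Call:
servo_tool(deltas=[[1, 0, 0, 0, 0, 0, 0], [1, 0, 0, 0, 0, 0, 0], [1, 0, 0, 0, 0, 0, 0], [1, 0, 0, 0, 0, 0, 0], [1, 0, 0, 0, 0, 0, 0], [1, 0, 0, 0, 0, 0, 0]], newtons=40)

```text
time_s: 14.85
position: [0.4248, 0.2941, 0.1015]
eef_rot: [0.989, 0.15, 0.001, -0.0]
ft_force: [-1.8, 5.4, 3.8]
grip_width: 0.29
grasp_force: 39.7
```

Call:
servo_tool(deltas=[[1, 0, 0, -10, 0, 0, 0], [1, 0, 0, -25, 0, 0, 0], [1, 0, 0, -35, 0, 0, 0], [1, 0, 0, -35, 0, 0, 0], [1, 0, 0, -20, 0, 0, 0], [1, 0, 0, 0, 0, 0, 0]], newtons=60)

```text
time_s: 15.6
position: [0.4251, 0.2932, 0.2268]
eef_rot: [0.989, 0.149, 0.001, 0.001]
ft_force: [0.6, -0.6, -2.3]
grip_width: 0.29
grasp_force: 58.8
```

Run:
```python
from h import *
m=np.array([.5725,.0318,.0625]);n=normal(-.285)
# turn to square with a modest yaw of the tool: same tool orientation as for the carrier
s=go(m+n*(.0915+.06),tool(-.285,T20));s=go(m+n*(.0915),tool(-.285,T20),s);print(env.read_state()["q"],env.read_state()["position"])
cv2.imwrite("pics/side3.png",cv2.resize(env.camera("side")[150:350,230:430],(600,600)))
```

```text
turn [-0.1008  0.3358  0.5792] deg 38.8 shift mm [145.7884 209.4058  76.3645] 266.3 t 15.6
turn [ 0. -0.  0.] deg 0.0 shift mm [-0.  0. 60.] 60.0 t 15.6
[ 0.5337  0.0277  1.4349 -0.0027  1.6769  1.8042] [0.4251 0.2932 0.2268]
```

View pics/side3.png

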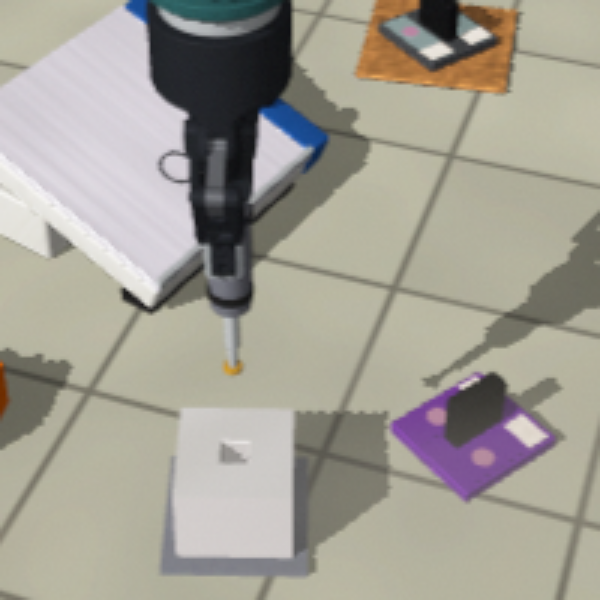

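The probe hangs straight in the gripper with its brass tip at (232,370) in the crop, clear of the stand.

Call:
servo_tool(deltas=[[1, 0, 0, 0, -0.0202, 0.0672, 0.1158], [1, 0, 0, 0, -0.0202, 0.0672, 0.1158], [1, 0, 0, 0, -0.0202, 0.0672, 0.1158], [1, 0, 0, 0, -0.0202, 0.0672, 0.1158], [1, 0, 0, 0, -0.0202, 0.0672, 0.1158], [1, 15, 20, 0, 0, 0, 0], [1, 18, 27, 5, 0, 0, 0], [1, 18, 27, 10, 0, 0, 0]])

```text
time_s: 16.65
position: [0.4544, 0.2064, 0.2272]
eef_rot: [0.975, -0.139, 0.17, 0.026]
ft_force: [0.6, 1.1, -1.2]
grip_width: 0.287
grasp_force: 59.0
```

Call:
servo_tool(deltas=[[1, 18, 27, 10, 0, 0, 0], [1, 18, 27, 10, 0, 0, 0], [1, 18, 27, 10, 0, 0, 0], [1, 18, 27, 10, 0, 0, 0], [1, 15, 20, 5, 0, 0, 0], [1, 5, 7, 0, 0, 0, 0], [1, 0, 0, 0, 0, 0, 0]])

```text
time_s: 17.52
position: [0.5142, 0.0493, 0.2172]
eef_rot: [0.975, -0.14, 0.17, 0.025]
ft_force: [-0.3, 0.6, -1.6]
grip_width: 0.284
grasp_force: 59.0
```

Run:
```python
from h import *
m=np.array([.5725,.0318,.0625]);n=normal(-.285)
s=go(m+n*(.0915+.02),tool(-.285,T20));s=go(m+n*(.0915),tool(-.285,T20),s);print(env.read_state()["position"])
```

```text
turn [0.0012 0.0035 0.0004] deg 0.2 shift mm [ 4.2711  0.4297 54.6794] 54.8 t 17.525
turn [ 0. -0.  0.] deg 0.0 shift mm [ 0. -0. 20.] 20.0 t 17.525
[0.5142 0.0493 0.2172]
```

Call:
servo_tool(deltas=[[1, 4, 0, 10, 0, 0.0035, 0], [1, 0, 0, 20, 0, 0, 0], [1, 0, 0, 20, 0, 0, 0], [1, 0, 0, 8, 0, 0, 0], [1, 0, 0, 0, 0, 0, 0]])

```text
time_s: 18.15
position: [0.5371, 0.0432, 0.1643]
eef_rot: [0.975, -0.139, 0.172, 0.025]
ft_force: [-0.1, -0.6, -0.4]
grip_width: 0.285
grasp_force: 59.0
```

Run:
```python
from h import *
m=np.array([.5725,.0318,.0625]);n=normal(-.285)
s=env.read_state();go(m+n*(.0915),tool(-.285,T20))
z=R.from_quat(s["eef_rot"]).as_matrix()[:,2];print("ft",s["ft_force"],"along tool z",s["ft_force"]@z)
tip=s["position"]+z*.0915;print("expected tip",tip,"px",proj("side",tip),"mark px",proj("side",m),"probe top px",proj("side",tip-z*.055))
i=env.camera("side");cv2.imwrite("pics/side4.png",cv2.resize(i[130:250,230:350],(600,600),interpolation=2))
```

```text
turn [ 0.0006 -0.0003  0.0016] deg 0.1 shift mm [ 0.1417  0.9638 16.9049] 16.9 t 18.15
ft [-0.1337 -0.5635 -0.364 ] along tool z 0.35266576917381565
expected tip [0.5671 0.0343 0.0783] px [289.7166 201.0305] mark px [288.3086 205.1921] probe top px [295.1925 186.1518]
```

View pics/side4.png

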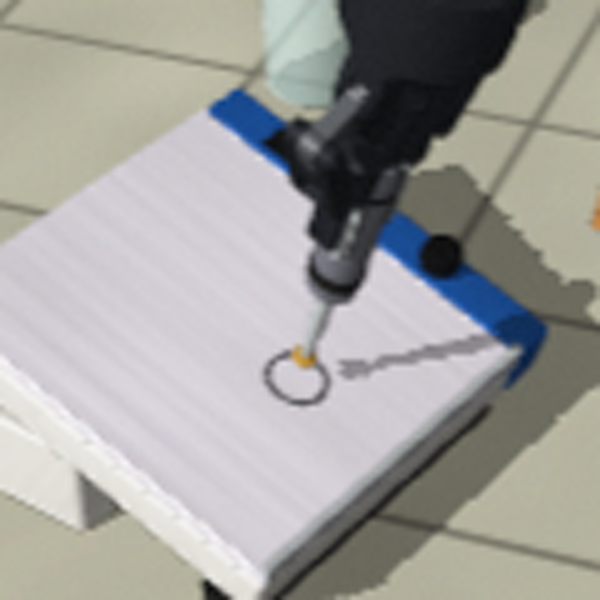

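The brass tip is at (303,358) in the crop, i.e. px (290.5,201.5). The predicted position is (289.7,201.0), just short of the ring along the probe axis. I'll descend gently.

Call:
servo_tool(deltas=[[1, 0, 1, 8, 0, 0, 0], [1, 0, 0, 6, 0, 0, 0], [1, 0, 0, 0, 0, 0, 0], [1, 0, 0, 2, 0, 0, 0], [1, 0, 0, 2, 0, 0, 0], [1, 0, 0, 0, 0, 0, 0]])

```text
time_s: 18.95
position: [0.5431, 0.0401, 0.1483]
eef_rot: [0.975, -0.139, 0.173, 0.025]
ft_force: [0.1, 0.7, -0.3]
grip_width: 0.289
grasp_force: 59.1
```

Call:
servo_tool(deltas=[[1, 0, 0, 2, 0, 0, 0], [1, 0, 0, 0, 0, 0, 0]])

```text
time_s: 19.2
position: [0.5437, 0.0399, 0.1464]
eef_rot: [0.975, -0.139, 0.173, 0.025]
ft_force: [-0.3, 0.2, 0.9]
grip_width: 0.291
grasp_force: 59.2
```

```bash
cat > f.py <<'E'
from h import *
m=np.array([.5725,.0318,.0625]);n=normal(-.285)
s=env.read_state();go(m+n*(.0915-.0075),tool(-.285,T20))
z=R.from_quat(s["eef_rot"]).as_matrix()[:,2]
f=[]
for _ in range(4): env.camera("side");f.append(env.read_state()["ft_force"]@z)
print(f)
E
python3 f.py
```

```text
turn [ 0.0002 -0.002   0.0009] deg 0.1 shift mm [-0.6073 -0.2934  5.0441] 5.1 t 19.2
[np.float64(-0.5314007806060338), np.float64(-1.3697732900181334), np.float64(-0.6867760497404893), np.float64(-0.6768202736026212)]
```

Call:
servo_tool(deltas=[[1, 0, 0, 2, 0, 0, 0], [1, 0, 0, 2, 0, 0, 0], [1, 0, 0, 1, 0, 0, 0], [1, 0, 0, 0, 0, 0, 0], [1, 0, 0, 0, 0, 0, 0]])

```text
time_s: 20.02
position: [0.5454, 0.0394, 0.1418]
eef_rot: [0.975, -0.139, 0.173, 0.025]
ft_force: [-0.7, 0.2, 2.6]
grip_width: 0.286
grasp_force: 59.4
```

```bash
python3 f.py
python3 - <<'E'
from h import *
i=env.camera("side");cv2.imwrite("pics/side5.png",cv2.resize(i[160:240,250:330],(600,600),interpolation=2))
E
```

```text
turn [ 0.0002 -0.002   0.0009] deg 0.1 shift mm [-0.6205 -0.2974  0.135 ] 0.7 t 20.025
[np.float64(-3.004649007919565), np.float64(-2.706258796219336), np.float64(-2.5394446499188934), np.float64(-2.6640473460003182)]
```

View pics/side5.png

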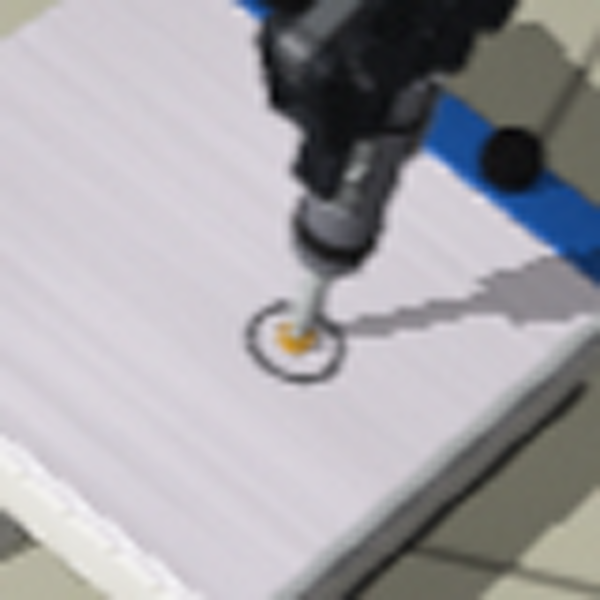

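The tip sits in the middle of the ring, at (297,340) in the crop with the ring centred at (296,342). The push is about 2.7 N measured plus 1.2 N of probe weight, so about 3.9 N, which is half travel. Handing in.

```bash
python3 -c "
from rig import env
print(env.hand_in())"
```

```text
the job is handed in; nothing more can be done
None
```

I handed the job in with the carrier flat in the middle of the mat and the probe held square in the ring, its tip about half in (roughly 3.9 N); the jar and tube rack were left alone, and the hand-in gave no verdict.

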